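# Pin the cap chute and hold its cover flush for screwing down

### The job

Get the cap chute ready to be closed: first drop the red-headed lock pin through the tongue of the chute's carriage into the slide base, fully home, and let go of it, so that the chute cannot roll back. Then take the yellow cover by its handle, tilt it by feel to the slope of the chute, seat it between the side lips with its lower edge close to the bottom lip, lying flush on both rails, and finish holding it there by the handle, pressed on gently but firmly, so that a colleague can drive the screws. Leave the black-headed pin and the other things on the bench alone.

Things in the scene. Friction and masses are not known exactly. Their poses are not given: they have to be found in the camera images.
- lock_pin: loose steel lock pin, red knob, 50 g, upright in one hole of the pin block. Origin on its axis at the flange's underside, z up. Shank 10 mm diameter to 32 mm below the origin, foot tapered over the last 5 mm; flange 24 mm diameter, 4 mm thick; knob 16 mm diameter from 4 to 30 mm above the origin.
- spare_pin: spare pin of the same shape and origin, but black knob and 14.5 mm shank, too thick for the carriage. In the other hole of the block; to be left there.
- pin_block: fixed wooden block 44 x 120 x 38 mm, origin at the centre of its underside. Two holes 56 mm apart along its y axis, one pin in each: which pin is in which hole varies.
- slide_base: dark steel slide base, fixed to the bench, 210 x 130 mm, carrying carriage and chute; origin on the bench below the chute's pivot, x along the slide, away from the robot. Unpinned, the carriage slides along x with 1 N of friction (10 mm toward the robot, 50 mm away), taking the chute along. Guide rails 47 to 65 mm either side of the axis, tops at 38 mm.
- tongue_hole (a point): mouth of the pin hole on the top of the carriage's aluminium tongue (50 mm wide), 35 mm above the bench, 93 mm before the chute's pivot. Vertical hole of 13 mm diameter, chamfered, through the 12 mm tongue and, 1 mm below it, the 16 mm base plate, open below; both holes are in line at the start. x along the slide, z up.
- seat (a point): where the centre of the cover's underside belongs: centre of the plane of the chute's two rail faces, about 96 mm above the bench. z is the outward normal of the slope, x up the slope, y across. Slope clamped between 0.2 and 0.5 rad, unchanging. Each rail face is 112 mm long and 11 mm wide, 23 to 34 mm off the centre line; two green caps lie below in the channel.
- cover: loose yellow plate 100 x 62 x 5 mm (x, y, z), 0.08 to 0.17 kg, flat on the bench. Origin at the centre of its underside, z up through the handle. Black bow handle along x: bar 71 mm long, 14 mm wide (y), 24 to 38 mm above the origin, on two posts 11 mm thick at x = +-30 mm, open between. Either way round is right.
- hex_key: bystander: loose black hex key, 57 x 85 x 6 mm, origin under its centre
- spanner: bystander: loose spanner, 61 x 183 x 8 mm, origin under its centre
- marker: bystander: loose black marker, 35 x 140 x 18 mm, origin under its centre
- loose_cap: bystander: loose green bottle cap, 44 x 44 x 16 mm, origin under its centre
- cutter: bystander: loose orange box cutter, 64 x 161 x 18 mm, origin under its centre
- tape_roll: bystander: loose roll of brown tape, 96 x 96 x 48 mm, origin under its centre
- beaker: bystander: loose white measuring beaker with a handle, 82 x 109 x 108 mm, origin under its centre
- low_lip (a point): middle of the inner face of the chute's bottom lip, at the level of the rail faces, 53 mm down the slope from the seat; same axes. This lip and the two side lips (inner faces 68 mm apart, so 3 mm play each side of the cover) stand 6 mm above the rail faces; the upper end is open.

How it is judged:
On the way:
1. the lock pin is fully home through tongue and base, and let go, before the cover touches the chute (z of lock_pin in the frame of tongue_hole below 0.003 m and horizontal distance between lock_pin and tongue_hole below 0.004 m and angle between lock_pin's own z axis and vertical below 0.1 rad and contact force between the fingers and lock_pin below 0.1 N and contact force between cover and slide_base below 0.1 N), for 0.2 s.
At the end, for the whole second after the job is handed in: Lock pin home (flange within 3 mm, 4 mm off axis, upright), carriage moved under 6 mm; cover still, flush (0.03 rad, underside within 2 mm of the rails), within 6 mm along, 5 mm across, pressed on with 3 to 30 N, its handle gripped between the fingers, which do not touch the chute (z of lock_pin in the frame of tongue_hole below 0.003 m and horizontal distance between lock_pin and tongue_hole below 0.004 m and angle between lock_pin's own z axis and vertical below 0.1 rad and distance of tongue_hole from where it was at the start of the episode below 0.006 m and angle between the z axis of cover and the z axis of seat, either way round below 0.03 rad and z of cover in the frame of seat between -0.002 and 0.002 m and x of cover in the frame of seat between -0.006 and 0.006 m and y of cover in the frame of seat between -0.005 and 0.005 m and contact force between cover and slide_base between 3 and 30 N and linear speed of cover below 0.01 m/s and contact force between the fingers and slide_base below 0.1 N and contact force between the fingers and cover above 4 N and z of the grasp point in the frame of cover below 0.048 m and y of the grasp point in the frame of cover between -0.015 and 0.015 m); the arm keeps its last pose, push and grip.
It fails at once if the cover is pressed on the chute with more than 40 N (contact force between cover and slide_base above 40 N).
It fails at once if the black-headed spare pin is disturbed (distance of spare_pin from where it was at the start of the episode above 0.01 m).
It fails at once if something else on the bench is knocked about (distance of any of hex_key, spanner, marker, loose_cap, cutter, tape_roll, beaker from where it was at the start of the episode above 0.03 m).
It also fails if it takes over 64 s, if anything falls off the work surface, if the arm or the gripper's body presses on something with over 40 N, if the wrist force passes 120 N, or if a joint passes its speed limit or range.

### The arm

A 7-joint arm with a two-finger parallel gripper is mounted at the origin on a cart in front of the work surface, level with it; the furniture and walls round the work are solid. World frame = base frame: x ahead of the robot, y to its left, z up, the work surface at z = 0. Lengths are in m, angles in rad, forces in N, time in s.
With the tool pointing down it reaches from about 0.425 to 0.825 m from the base axis. Payload 3.6 kg.
Tool frame: the origin (TCP) lies where the fingers leave the gripper's body, on its centre line; the fingertips stand 73 mm ahead of it and the grasp point (between the pads) lies 54 mm ahead of it; x points along the fingers, y is the direction in which the jaws open and shut, and the axes are right-handed (so a half turn about x gives the same grasp; the last joint's range is limited). The gripper opens to 85 mm and grips with 20 to 120 N. Pads are 22 mm wide; open, the fingers measure 114 mm over their backs; the gripper's body (76 mm by 85 mm) begins 54 mm behind the grasp point. The pads swing forward as they close: fully open they stand 13 mm farther back than shut.
Start: joints at [1.254, 0.615, -0.013, 1.423, 0.008, 1.103, -0.04], TCP at [0.186, -0.623, 0.304] pointing down, gripper open.
Joint ranges: [-3.12, 3.12], [-0.3, 2.06], [-1.34, 1.32], [0.26, 2.42], [-1.36, 4.5], [0.01, 1.98], [-2.84, 2.84]. Speed limits (rad/s): [2.79, 2.79, 3.14, 3.14, 3.14, 3.14, 3.14].

### API

Orientations are given as a unit quaternion [x, y, z, w].
In Python, from station import arm, snapshot, camera_info, ticket gives the robot as it stands. Calls block until the motion is done:
- arm.movep(position, orientation): joint-space move of the TCP to a pose.
- arm.line_to(position, velocity=0.15, ori=None): straight line of the TCP; ori=None keeps the orientation; velocity is the mean speed in m/s.
- arm.move_j(angles): joint-space move.
- arm.move_gripper(opening, effort=None): opening from 0.0 (shut) to 1.0 (fully open); effort is the grip in N (None keeps the last); returns when the fingers have stopped.
- arm.pause(seconds).
- arm.ik(position, orientation): joint angles nearest the present ones, or None.
- snapshot(name): name is "side" or "top"; returns the picture (480x640x3 uint8, blue, green, red); there is no depth.
- camera_info(name): a dict with "fx", "fy", "cx", "cy" (pixels), "R" (3x3) and "t" (3): a world point X has camera coordinates R X + t. Camera axes: x right, y down, z forward; pixel columns grow to the right and rows downward; lengths in m; the calibration is good to about 2 mm. A picture is of the moment at which its call begins. camera_info takes no time and is no camera call.
A pose or a line that the arm cannot do raises arm.MotionError and nothing moves.
- ticket.finish_job(): hands the job in, once; it reports no verdict.
Readings, each from a call of its own:
- arm.read_time(): time.
- arm.read_joint_positions(): joint angles.
- arm.read_dq(): joint speeds.
- arm.read_effort(): joint torques, N m.
- arm.read_tool_pos(): TCP position.
- arm.read_eef_rot(): TCP orientation.
- arm.read_ft_force(): force on the tool from outside, world axes, zero at the start.
- arm.read_wrist_torque(): the same for the moment, N m.
- arm.read_opening(): opening from 0.0 (shut) to 1.0 (fully open).
Only numpy, scipy, OpenCV 4.12 (cv2) and the standard library are available. Lean on these libraries where they do the work, as an engineer would, in place of code of your own. Each camera call takes 0.05 s, during which the arm holds its last target. There are 200 camera calls.

## Working session

There is one attempt and no reset: what is moved stays moved. The work goes in short steps, each a Python script; the robot and the scene stay as the last script left them, time stands still between calls to the robot, and variables do not carry over. Pictures are saved under pics/ and viewed, about 8 in all and at most 12, crops included, and the job is handed in when it is done.

```bash
ls; mkdir -p pics; python3 - <<'E'
from station import arm, snapshot, camera_info
import cv2
for n in ("top","side"):
    cv2.imwrite(f"pics/{n}0.png",snapshot(n)); c=camera_info(n)
    print(n,c)
print(arm.read_time(),arm.read_tool_pos(),arm.read_eef_rot(),arm.read_ft_force())
E
```

```text
pics
top {'fx': 544.3263347419951, 'fy': 544.3263347419951, 'cx': 332.0868929565105, 'cy': 249.21437442528583, 'R': array([[-0.16267744, -0.98667062, -0.00413966],
       [-0.90789903,  0.15133011, -0.39092014],
       [ 0.38633587, -0.05983549, -0.92041529]]), 't': array([0.00520467, 0.48407451, 1.73379919])}
side {'fx': 540.8075814791262, 'fy': 540.8075814791262, 'cx': 324.51054532264635, 'cy': 232.2211455458702, 'R': array([[ 0.95079471, -0.30961252, -0.01138034],
       [-0.1830742 , -0.53181412, -0.82683588],
       [ 0.24994652,  0.78823463, -0.56232811]]), 't': array([-0.51348631,  0.11520623,  1.50745926])}
0.1 [ 0.18563317 -0.62239643  0.3028712 ] [-0.69957236 -0.10294981  0.69980637 -0.10134539] [-0.17803545 -0.70353943  0.33284422]
```

View pics/top0.png

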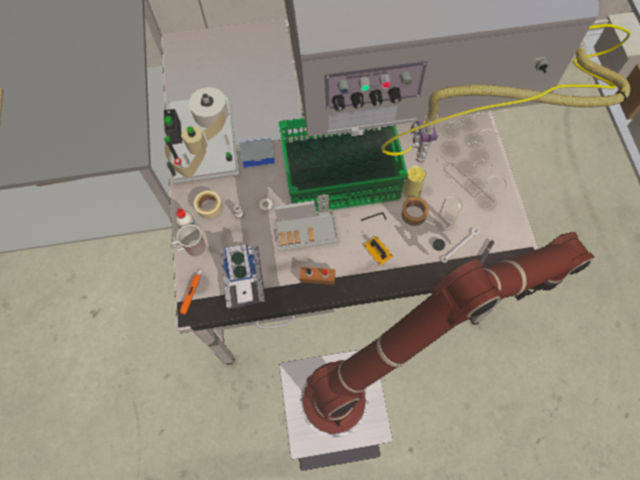

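View pics/side0.png

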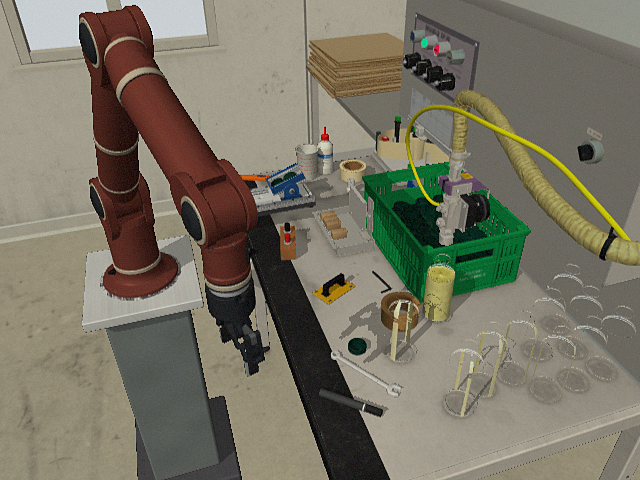

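The top view shows the chute near (240,270), the pin block at (317,274) with the red pin on the right, and the cover at (378,249). In the side view the block is at (288,243), the cover at (335,288) and the chute at (288,185). I'll enlarge these areas.

```bash
python3 - <<'E'
import cv2
a=cv2.imread("pics/top0.png")[225:315,215:400]; cv2.imwrite("pics/topc.png",cv2.resize(a,None,fx=4,fy=4,interpolation=cv2.INTER_CUBIC))
a=cv2.imread("pics/side0.png")[160:305,235:365]; cv2.imwrite("pics/sidec.png",cv2.resize(a,None,fx=4,fy=4,interpolation=cv2.INTER_CUBIC))
E
```

```text
(no output)
```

View pics/topc.png

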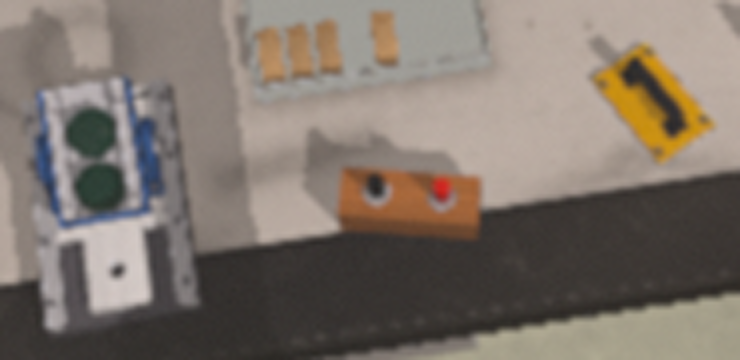

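View pics/sidec.png

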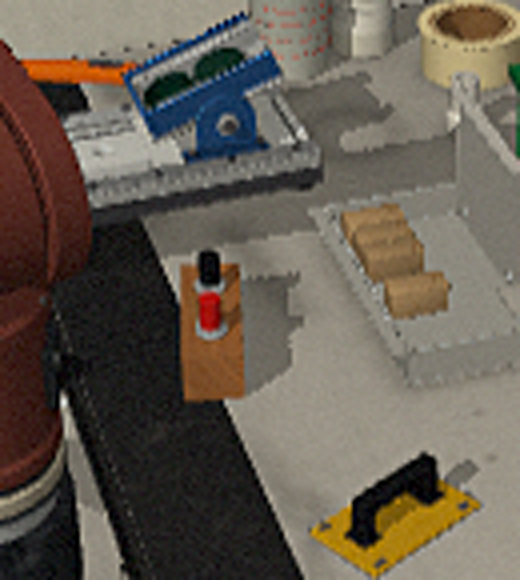

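In the crops the tongue hole is at topc (118,270), red knob (442,190), cover corners at about (594,76), (640,45), (714,124), (665,160). The chute's lower lip runs from (60,222) to (148,212) in topc, and the slope shows in sidec. Next I'll measure.

```bash
cat > h.py <<'E'
import numpy as np, cv2
from station import arm, snapshot, camera_info, ticket
from scipy.spatial.transform import Rotation as Rn
def ray(n,uv):
    c=camera_info(n);R=np.array(c["R"]);t=np.array(c["t"])
    d=R.T@np.array([(uv[0]-c["cx"])/c["fx"],(uv[1]-c["cy"])/c["fy"],1.0]); return -R.T@t,d
def onz(n,uv,z):
    o,d=ray(n,uv); return o+d*(z-o[2])/d[2]
def tri(ut,us):
    A=np.zeros((3,3));b=np.zeros(3);L=[]
    for n,u in(("top",ut),("side",us)):
        o,d=ray(n,u);d=d/np.linalg.norm(d);P=np.eye(3)-np.outer(d,d);A+=P;b+=P@o;L.append((o,d))
    X=np.linalg.solve(A,b); 
    return X,[round(1000*np.linalg.norm((np.eye(3)-np.outer(d,d))@(X-o)),1) for o,d in L]
def proj(n,X):
    c=camera_info(n);p=np.array(c["R"])@X+np.array(c["t"]);return np.array([p[0]/p[2]*c["fx"]+c["cx"],p[1]/p[2]*c["fy"]+c["cy"]])
def blob(img,lo,hi,box):
    x0,y0,x1,y1=box;h=cv2.cvtColor(img[y0:y1,x0:x1],cv2.COLOR_BGR2HSV)
    m=cv2.inRange(h,lo,hi);n,l,s,c=cv2.connectedComponentsWithStats(m);i=1+np.argmax(s[1:,4])
    pts=np.argwhere(l==i)[:,::-1].astype(np.float32)+[x0,y0]
    return c[i]+[x0,y0],s[i,4],pts.astype(np.float32)
def q(yaw,pitch=0,flip=0):
    """tool x down (tilted), jaws along horizontal dir yaw (tool y). pitch = surface slope rising along x_dir; see use"""
    x=np.array([0,0,-1.]);y=np.array([np.cos(yaw),np.sin(yaw),0]);M=np.c_[x,y,np.cross(x,y)]
    return Rn.from_matrix(M)
def tc(U,V): return np.array([215+(U+.5)/4-.5,225+(V+.5)/4-.5])
def sc(U,V): return np.array([235+(U+.5)/4-.5,160+(V+.5)/4-.5])
E
cat > m.py <<'E'
from h import *
np.set_printoptions(precision=4,suppress=True)
T=cv2.imread("pics/top0.png");S=cv2.imread("pics/side0.png")
rt=blob(T,(0,170,130),(6,255,255),(310,260,340,285));rs=blob(S,(0,190,130),(5,255,255),(280,228,300,246))
print("red",rt[:2],rs[:2],tri(rt[0],rs[0]), onz("top",rt[0],.055))
bt=[tc(*p) for p in((343,168),(481,178))]; print("block far edge",[onz("top",p,.038) for p in bt],"near",[onz("top",tc(*p),.038) for p in((341,221),(479,232))])
ct=blob(T,(18,140,100),(32,255,255),(355,230,405,270));cs=blob(S,(18,140,100),(32,255,255),(305,265,365,310))
for n,p in(("top",ct),("side",cs)):
    W=np.array([onz(n,u,.005)[:2] for u in p[2]],np.float32);r=cv2.minAreaRect(W);print("cover",n,p[1],r)
for nm,a,b in(("handle",(630,70),(356,498)),("handle2",(676,122),(425,465))): pass
print("hole",onz("top",tc(118,270),.035))
print("tongueL",[onz("top",tc(*p),.035) for p in((90,310),(152,297),(72,232),(140,222))])
print("base",[onz("top",tc(*p),.0) for p in((48,332),(200,303),(175,85))])
print("chute corners tri",tri(tc(60,225),sc(150,136)),tri(tc(148,212),sc(150,136)))
for nm,a,b in(("lowR",(148,212),(152,136)),("hiR",(129,79),(282,67)),("hiL",(41,92),(247,14)),("lowL",(60,225),(127,78)),
  ("cap1",(92,132),(220,62)),("cap2",(99,186),(168,89))):
    print(nm,tri(tc(*a),sc(*b)))
E
python3 m.py
```

```text
red (array([324.7647, 271.5294]), np.int32(17)) (array([286.7812, 236.9375]), np.int32(32)) (array([ 0.4165, -0.0389,  0.0571]), [np.float64(2.2), np.float64(2.2)]) [ 0.4196 -0.0389  0.055 ]
block far edge [array([0.4575, 0.0403, 0.038 ]), array([ 0.429 , -0.0753,  0.038 ])] near [array([0.4099, 0.0487, 0.038 ]), array([ 0.3808, -0.0656,  0.038 ])]
cover top 325 ((0.4879663586616516, -0.2394898533821106), (0.09791457653045654, 0.05926796421408653), 27.17616844177246)
cover side 377 ((0.4858725070953369, -0.24198037385940552), (0.10149060189723969, 0.06237778440117836), 26.657140731811523)
hole [0.3984 0.241  0.035 ]
tongueL [array([0.3671, 0.2677, 0.035 ]), array([0.3699, 0.2151, 0.035 ]), array([0.4388, 0.2762, 0.035 ]), array([0.4383, 0.2181, 0.035 ])]
base [array([0.3654, 0.3096, 0.    ]), array([0.3698, 0.1787, 0.    ]), array([0.5759, 0.1774, 0.    ])]
chute corners tri (array([0.4503, 0.2883, 0.0151]), [np.float64(3.8), np.float64(3.8)]) (array([0.433 , 0.2076, 0.062 ]), [np.float64(2.5), np.float64(2.5)])
lowR (array([0.434 , 0.2077, 0.0614]), [np.float64(1.8), np.float64(1.8)])
hiR (array([0.5419, 0.2068, 0.104 ]), [np.float64(1.0), np.float64(1.0)])
hiL (array([0.5342, 0.2788, 0.119 ]), [np.float64(0.1), np.float64(0.1)])
lowL (array([0.4299, 0.2797, 0.0773]), [np.float64(0.5), np.float64(0.5)])
cap1 (array([0.5003, 0.2429, 0.0982]), [np.float64(0.0), np.float64(0.0)])
cap2 (array([0.4568, 0.2438, 0.0812]), [np.float64(1.2), np.float64(1.2)])
```

```bash
python3 - <<'E'
from h import *
np.set_printoptions(precision=3,suppress=True)
print(np.array(arm.read_joint_positions()), Rn.from_quat(arm.read_eef_rot()).as_matrix())
for nm,p,yaws in(("pinhi",(.4155,-.039,.22),(-.24,-.24+np.pi)),("pin",(.4155,-.039,.116),(-.24,-.24+np.pi)),
  ("hole",(.398,.241,.15),(1.57,-1.57,1.57+.2)),("holelo",(.398,.241,.113),(1.57,-1.57)),("cover",(.486,-.241,.085),(.47+1.57,.47-1.57)),("seat",(.47,.24,.18),(1.57,-1.57))):
  for y in yaws:
    j=arm.ik(list(p),list(q(y).as_quat())); print(nm,round(y,2),None if j is None else np.array(j))
for y in (1.57,-1.57):
  for s in (.2,.35,.5):
    x=np.array([np.sin(s),0,-np.cos(s)]);yy=np.array([0,np.sin(y),0]);M=np.c_[x,yy,np.cross(x,yy)]
    P=np.array([.485,.24,.096])-x*(.031+.054)
    j=arm.ik(list(P),list(Rn.from_matrix(M).as_quat())); print("tilt",y,s,P,None if j is None else np.array(j))
E
```

```text
[ 1.254  0.616 -0.013  1.425  0.008  1.103 -0.04 ] [[-0.001  0.286 -0.958]
 [ 0.002 -0.958 -0.286]
 [-1.    -0.002 -0.   ]]
pinhi -0.24 [ 0.328  0.417 -0.389  2.154  0.269  0.616 -0.493]
pinhi 2.9 [ 0.796  0.641 -1.149  2.142  0.79   0.877  2.065]
pin -0.24 [ 0.138  0.611 -0.139  2.252  0.278  0.294 -0.483]
pin 2.9 [-0.196  0.636  0.348  2.262 -0.653  0.34  -2.668]
hole 1.57 [-0.146  0.664 -0.669  2.093  0.713  0.624  0.255]
hole -1.57 [-0.482  0.58  -0.159  2.103  0.192  0.472 -2.357]
hole 1.77 [-0.14   0.667 -0.679  2.093  0.722  0.629  0.446]
holelo 1.57 [-0.236  0.706 -0.533  2.118  0.742  0.509  0.236]
holelo -1.57 [-0.594  0.648  0.004  2.129 -0.007  0.364 -2.155]
cover 2.04 [ 1.058  1.092 -1.154  1.909  1.2    1.056  1.391]
cover -1.1 [ 0.455  0.763 -0.054  1.928  0.086  0.453 -0.761]
seat 1.57 [ 0.077  0.791 -0.981  1.897  0.832  0.927  0.255]
seat -1.57 [-0.373  0.598 -0.212  1.911  0.196  0.652 -2.276]
tilt 1.57 0.2 [0.468 0.24  0.179] [-0.065  0.664 -0.761  2.019  0.99   0.692  0.085]
tilt 1.57 0.35 [0.456 0.24  0.176] [ 0.055  0.777 -1.069  2.129  1.412  0.915 -0.341]
tilt 1.57 0.5 [0.444 0.24  0.171] [-0.053  0.735 -0.961  2.239  1.651  0.911 -0.631]
tilt -1.57 0.2 [0.468 0.24  0.179] [-0.54   0.552 -0.033  2.034  0.319  0.405 -2.422]
tilt -1.57 0.35 [0.456 0.24  0.176] [-0.758  0.543  0.203  2.153  0.509  0.187 -2.659]
tilt -1.57 0.5 [0.444 0.24  0.171] [-0.921  0.57   0.352  2.265  2.114  0.13   1.958]
```

```bash
python3 - <<'E'
from h import *
np.set_printoptions(precision=4,suppress=True)
Q=list(q(-.24).as_quat())
arm.movep([.43,-.10,.30],Q); arm.move_gripper(0.6,30)
arm.movep([.416,-.039,.20],Q)
print(arm.read_time(),np.array(arm.read_tool_pos()),np.array(arm.read_ft_force()),arm.read_opening())
T=snapshot("top");S=snapshot("side");cv2.imwrite("pics/top1.png",T);cv2.imwrite("pics/side1.png",S)
a=cv2.resize(T[230:310,215:345],None,fx=4,fy=4,interpolation=cv2.INTER_CUBIC)
b=cv2.resize(S[160:260,225:325],None,fx=4,fy=4,interpolation=cv2.INTER_CUBIC)
W=np.zeros((580,800,3),np.uint8);W[:320,:520]=a;b=S[165:255,235:335];b=cv2.resize(b,None,fx=2.8,fy=2.8,interpolation=cv2.INTER_CUBIC);W[325:325+b.shape[0],:b.shape[1]]=b
b=cv2.resize(S[155:215,225:320],None,fx=5,fy=5,interpolation=cv2.INTER_CUBIC)[:255];W[325:580,300:775]=b
cv2.imwrite("pics/c1.png",W)
E
```

```text
3.15 [ 0.4167 -0.0393  0.2004] [ 1.2461 -0.2655  0.3128] 0.5967853218441995
```

View pics/c1.png

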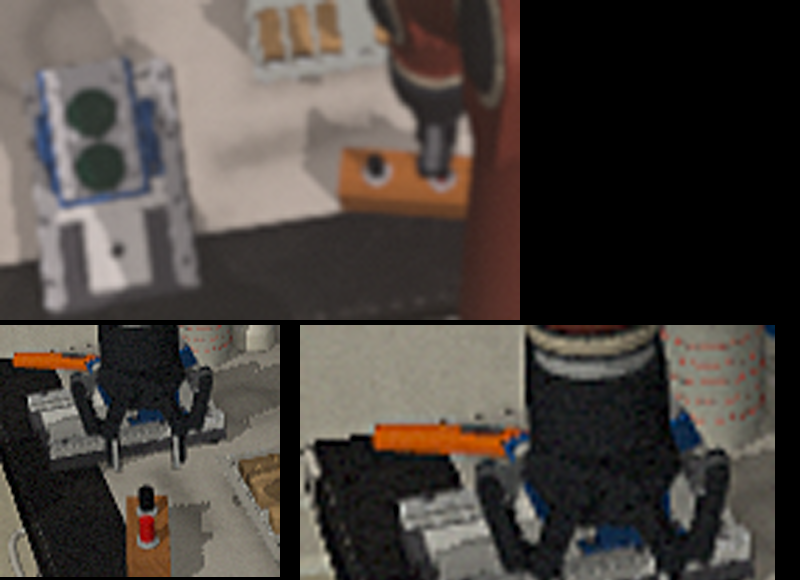

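Fingers straddle the red pin (knob at (147,527) in the lower-left panel), with the fingertips' midpoint directly above it. I'll descend, grip and lift.

```bash
python3 - <<'E'
from h import *
np.set_printoptions(precision=4,suppress=True)
F=lambda:np.array(arm.read_ft_force())
arm.line_to([.4162,-.039,.117],.1); print(F(),np.array(arm.read_tool_pos()))
arm.move_gripper(0.0,30); print("open",arm.read_opening(),F(),np.array(arm.read_wrist_torque()))
arm.line_to([.4162,-.039,.20],.1); print(F(),arm.read_opening(),arm.read_time())
Y=list(q(np.pi/2+.02).as_quat())
arm.movep([.40,.10,.21],Y); arm.movep([.375,.215,.19],Y); arm.pause(.3)
p=np.array(arm.read_tool_pos());print(p,F(),np.array(arm.read_wrist_torque()),arm.read_time())
T=snapshot("top");S=snapshot("side");cv2.imwrite("pics/top2.png",T);cv2.imwrite("pics/side2.png",S)
W=np.zeros((600,800,3),np.uint8)
a=cv2.resize(T[225:310,205:295],None,fx=4.4,fy=4.4,interpolation=cv2.INTER_CUBIC);W[:a.shape[0],:a.shape[1]]=a
b=cv2.resize(S[150:230,230:320],None,fx=4.4,fy=4.4,interpolation=cv2.INTER_CUBIC);W[:b.shape[0],400:400+b.shape[1]]=b
cv2.imwrite("pics/c2.png",W[:400])
print(proj("top",p-[0,0,.054]),proj("side",p-[0,0,.054]))
E
```

```text
[0.4592 0.7217 0.4922] [ 0.4166 -0.0391  0.1174]
open 0.1723436905306537 [-1.184  -0.4606  5.8186] [ 0.0141  0.164  -0.0051]
[-0.0425  0.4798 -0.3895] 0.17402249381659277 5.625
[0.3755 0.2138 0.19  ] [ 0.3076 -0.8548  0.2728] [ 0.0362 -0.0409 -0.0197] 7.4917
[248.4746 287.4629] [252.9149 174.8351]
```

View pics/c2.png

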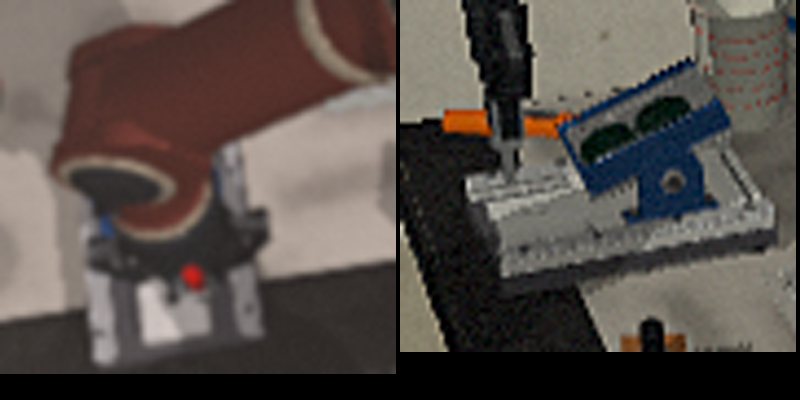

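Top view: the red knob is at about (248.8,287.9) full-frame against a predicted (248.5,287.5) for the grasp point. The side view shows the pin held upright above the tongue. I'll quantify that and the hole.

```bash
cat > m2.py <<'E'
from h import *
np.set_printoptions(precision=4,suppress=True)
T0=cv2.imread("pics/top0.png");T=cv2.imread("pics/top2.png");S=cv2.imread("pics/side2.png")
p=np.array([.3755,.2138,.19]);print("cam",-np.array(camera_info("top")["R"]).T@camera_info("top")["t"])
hs=T[280:296,240:258].astype(int);m=np.clip(hs[...,2]-(hs[...,1]+hs[...,0])/2-40,0,None)
yy,xx=np.mgrid[280:296,240:258];print("red top",(m*xx).sum()/m.sum(),(m*yy).sum()/m.sum(),(m>60).sum())
for dz in(.054,.046,.06): print(dz,proj("top",p-[0,0,dz]))
for f in("pics/top0.png","pics/top1.png"):
    g=cv2.imread(f).astype(float).mean(2)
    c=g[288:298,239:250];print(c.astype(int)) if f[-5]=="0" else 0
    for th in(150,130): 
        w=np.clip(th-g[289:296,241:249],0,None);Y,X=np.mgrid[289:296,241:249];h=[(w*X).sum()/w.sum(),(w*Y).sum()/w.sum()];print("hole",h,onz("top",h,.035))
# tongue/base edges: projected reference points for yaw 0
for yaw in(0,.03):
    H=np.array([.398,.241,0]);ex=np.array([np.cos(yaw),np.sin(yaw),0]);ey=np.array([-np.sin(yaw),np.cos(yaw),0])
    print(yaw,[proj("top",H+ex*a+ey*b+[0,0,.038])for a,b in((-35,-.065),(.17,-.065)) for a in[a if abs(a)<1 else -.03]])
E
python3 m2.py
```

```text
cam [-0.2295  0.0356  1.7851]
red top 248.23294679399726 287.2455661664393 11
0.054 [248.4809 287.4688]
0.046 [248.1154 286.6493]
0.06 [248.7531 288.0789]
[[194 196 198 199 199 197 197 198 199 200 201]
 [193 194 198 201 198 194 195 198 200 201 201]
 [194 195 198 199 188 174 174 190 199 201 202]
 [194 194 194 183 152 120 127 169 198 202 203]
 [195 195 188 157 104  67  97 160 197 202 203]
 [195 194 190 157 103  84 125 175 199 201 202]
 [195 196 193 180 154 147 168 193 201 201 201]
 [195 194 197 197 194 192 195 198 199 201 201]
 [195 194 196 198 201 199 197 197 200 200 201]
 [194 194 195 198 201 199 197 196 199 199 202]]
hole [np.float64(244.02057245080502), np.float64(292.2379248658318)] [0.3981 0.2414 0.035 ]
hole [np.float64(243.94136291600637), np.float64(292.30427892234553)] [0.3979 0.2417 0.035 ]
hole [np.float64(244.20141655599826), np.float64(291.96060203629924)] [0.399  0.2407 0.035 ]
hole [np.float64(244.0530303030303), np.float64(292.0749158249158)] [0.3986 0.2412 0.035 ]
0 [array([264.146 , 297.3131]), array([257.6145, 243.5555])]
0.03 [array([264.3365, 296.7229]), array([256.1004, 243.293 ])]
```

```bash
cat >> h.py <<'E'
def F(): return np.array(arm.read_ft_force())
def down(x,y,z0,z1,step=.001,lim=4.):
    """lower vertically until force rise >lim; returns z, force"""
    arm.line_to([x,y,z0],.08); arm.pause(.15); f0=F(); z=z0
    while z>z1+1e-6:
        z=max(z-step,z1); arm.line_to([x,y,z],.03); f=F()-f0
        if np.linalg.norm(f)>lim: break
    return z,f
E
python3 - <<'E'
from h import *
np.set_printoptions(precision=4,suppress=True)
x0,y0=.3982,.2413
arm.line_to([x0,y0,.17],.1)
for dx,dy in((0,0),(-.002,0),(.002,0),(0,.002),(0,-.002)):
    z,f=down(x0+dx,y0+dy,.150,.136,lim=3.)
    print(dx,dy,z,f,np.array(arm.read_wrist_torque()),arm.read_time())
    if z<.1385: break
    arm.line_to([x0+dx,y0+dy,.150],.08)
E
```

```text
0 0 0.13699999999999998 [-0.4563  2.9791 -0.5044] [0.5924 0.0959 0.0159] 11.9417
```

```bash
python3 - <<'E'
from h import *
np.set_printoptions(precision=4,suppress=True)
f0=np.array([.1,-.5,.3])
x,y,z=.3982,.2413,.137
print(np.array(arm.read_tool_pos()),F())
while z>.1146 and arm.read_time()<22:
    f=F()
    if abs(f[1])>1: y+=np.clip(.0003*f[1],-.0006,.0006)
    if abs(f[0])>.8: x+=np.clip(.0003*f[0],-.0004,.0004)
    if f[2]>8: print("stop",z,f);break
    z-=.001; arm.line_to([x,y,z],.04)
    print(np.round([x,y,z],4),f)
arm.pause(.2);print(x,y,z,F(),np.array(arm.read_tool_pos()),arm.read_time())
E
```

```text
[0.3982 0.2416 0.137 ] [-0.3927  2.1574 -0.3942]
[0.3982 0.2419 0.136 ] [-0.3927  2.1574 -0.3942]
[0.3982 0.2424 0.135 ] [-0.6179  1.6495 -0.393 ]
[0.3982 0.2424 0.134 ] [ 0.6155  0.7204 -0.3577]
[0.3982 0.2424 0.133 ] [ 0.7137  0.3401 -0.6335]
[0.3979 0.2424 0.132 ] [-0.8844  0.1852 -0.4529]
[0.3979 0.2424 0.131 ] [-0.1172 -0.6306 -0.3251]
[0.3979 0.2424 0.13  ] [ 0.2844  0.7767 -0.0907]
[0.3979 0.2424 0.129 ] [ 0.4533 -0.3722 -0.4925]
[0.3979 0.2424 0.128 ] [ 0.335  -0.7874 -1.272 ]
[0.3979 0.2424 0.127 ] [-0.5753 -0.1861 -0.8329]
[0.3979 0.2424 0.126 ] [ 0.7993 -0.4997 -0.8647]
[0.3979 0.2424 0.125 ] [ 0.2912  0.4296 -0.0936]
[0.3979 0.2424 0.124 ] [ 0.782   0.4056 -0.6623]
[0.3979 0.2424 0.123 ] [ 0.1508  0.028  -0.6103]
[0.3979 0.2424 0.122 ] [-0.3467  0.4371 -1.1384]
[0.3979 0.2424 0.121 ] [ 0.6485 -0.5013 -0.1485]
[0.3979 0.2424 0.12  ] [ 0.4303  0.3175 -1.6974]
[0.3979 0.2424 0.119 ] [-0.4824  0.9408  0.47  ]
[0.3979 0.2424 0.118 ] [-0.564   0.3142 -0.1203]
[0.3979 0.2424 0.117 ] [-0.6449 -0.1018 -0.777 ]
[0.3979 0.2424 0.116 ] [-0.0356  0.5311 -0.4169]
[0.3979 0.2424 0.115 ] [-0.4447  0.1148 -0.4257]
[0.3979 0.2424 0.114 ] [ 0.0144 -0.9069 -0.1601]
0.39793468257853537 0.24239485704818542 0.11399999999999999 [-0.1931 -1.3619  4.795 ] [0.3981 0.2425 0.1145] 17.8917
```

```bash
python3 - <<'E'
from h import *
np.set_printoptions(precision=4,suppress=True)
arm.move_gripper(0.45); print(arm.read_opening(),F())
arm.line_to([.3979,.2424,.21],.15); print(F(),arm.read_time())
C=list(q(2.04).as_quat())
arm.movep([.43,.0,.24],list(q(1.8).as_quat())); arm.movep([.487,-.241,.19],C); arm.move_gripper(.7)
print(np.array(arm.read_tool_pos()),np.array(arm.read_joint_positions()),F(),arm.read_time())
T=snapshot("top");S=snapshot("side");cv2.imwrite("pics/top3.png",T);cv2.imwrite("pics/side3.png",S)
W=np.zeros((600,800,3),np.uint8)
def put(I,x0,y0,x1,y1,f,X,Y):
    a=cv2.resize(I[y0:y1,x0:x1],None,fx=f,fy=f,interpolation=cv2.INTER_CUBIC);W[Y:Y+a.shape[0],X:X+a.shape[1]]=a
put(T,215,230,275,310,5,0,0);put(S,225,155,320,220,5,310,0);put(S,290,230,370,310,2.5,310,330);put(T,340,215,420,275,3,550,330)
cv2.imwrite("pics/c3.png",W)
E
```

```text
0.4506898388848639 [ 0.4171  0.2843 -0.5974]
[-0.1442  0.2092 -0.1839] 19.0333
[ 0.4873 -0.2401  0.1904] [ 1.0168  0.8096 -1.0192  1.8458  0.8334  0.9852  1.6698] [0.3832 0.0436 0.2389] 21.3417
```

View pics/c3.png

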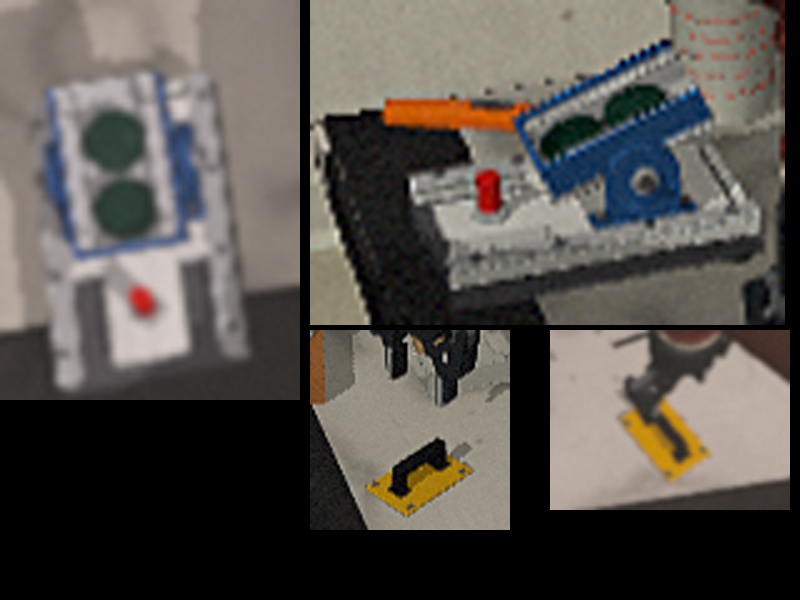

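The pin's knob stands at side panel (488,190) with its flange on the tongue. The chute lip edges run from (519,120) to (668,46) on the far side and (553,172) to (702,92) on the near side. The cover is undisturbed beneath the open fingers. Next I'll get slope and yaw from the edge directions.

```bash
cat > m3.py <<'E'
from h import *
np.set_printoptions(precision=4,suppress=True)
P=lambda u,v:np.array([215+(u+.5)/5-.5,230+(v+.5)/5-.5]); Q=lambda u,v:np.array([225+(u-310+.5)/5-.5,155+(v+.5)/5-.5])
def pl(n,a,b): # plane normal through camera and image line
    n_=np.cross(ray(n,a)[1],ray(n,b)[1]); return n_/np.linalg.norm(n_)
L={"left":(pl("top",P(48,90),P(75,252)),pl("side",Q(519,120),Q(668,46))),"right":(pl("top",P(160,75),P(185,238)),pl("side",Q(553,172),Q(702,92)))}
for k,(a,b) in L.items():
    d=np.cross(a,b);d/=np.linalg.norm(d);d*=np.sign(d[0]);print(k,"yaw",np.arctan2(d[1],d[0]),"slope",np.arcsin(d[2]))
    for yaw in(0,.03): # side view only, given yaw
        s=[np.arctan2(-(b[0]*np.cos(yaw)+b[1]*np.sin(yaw)),b[2])];print("  side-only slope",yaw,s)
# base yaw from top view: rail outer edge & side view near base edge (horizontal lines)
for n,l in(("top",pl("top",P(210,75),P(247,352))),("top",pl("top",P(30,150),P(58,385))),("top",pl("top",P(108,265),P(113,366))),("side",pl("side",Q(450,270),Q(757,230)))):
    d=np.cross(l,[0,0,1]);d*=np.sign(d[0]);print(n,"base yaw",np.arctan2(d[1],d[0]))
for nm,a,b in(("lowL",(75,252),(519,120)),("lowR",(185,238),(553,172)),("hiL",(48,90),(668,46)),("hiR",(160,75),(702,92)),("cap1",(114,138),(634,104)),("cap2",(125,207),(571,136))):
    print(nm,tri(P(*a),Q(*b)))
print("pivot side check",Q(645,183),proj("side",np.array([.491,.2424,.06])),proj("side",np.array([.491,.2024,.06])))
print("knob", tri(P(142,300),Q(488,190)))
T=cv2.imread("pics/top3.png");S=cv2.imread("pics/side3.png")
cs=blob(S,(18,140,100),(32,255,255),(305,265,365,310))
W=np.array([onz("side",u,.005)[:2] for u in cs[2]],np.float32);print(cv2.minAreaRect(W))
E
python3 m3.py
```

```text
left yaw 0.023079691685927217 slope 0.3296050526185229
  side-only slope 0 [np.float64(-2.79923890202097)]
  side-only slope 0.03 [np.float64(-2.815864391469192)]
right yaw 0.00204602939416973 slope 0.37697979169136325
  side-only slope 0 [np.float64(-2.7634519422511197)]
  side-only slope 0.03 [np.float64(-2.7807234628221904)]
top base yaw 0.011558438578835139
top base yaw 0.025070044761184376
top base yaw -0.04822995319396071
side base yaw -0.08365716953278314
lowL (array([0.4309, 0.279 , 0.08  ]), [np.float64(1.5), np.float64(1.5)])
lowR (array([0.4333, 0.2062, 0.0774]), [np.float64(1.8), np.float64(1.8)])
hiL (array([0.5351, 0.2815, 0.1156]), [np.float64(1.1), np.float64(1.1)])
hiR (array([0.535 , 0.2064, 0.1176]), [np.float64(1.0), np.float64(1.0)])
cap1 (array([0.5009, 0.2435, 0.0975]), [np.float64(1.3), np.float64(1.3)])
cap2 (array([0.4571, 0.2429, 0.0817]), [np.float64(1.0), np.float64(1.0)])
pivot side check [291.6 191.2] [287.4851 185.8693] [290.6344 191.5885]
knob (array([0.3997, 0.2416, 0.053 ]), [np.float64(1.6), np.float64(1.6)])
((0.4858725070953369, -0.24198037385940552), (0.10149060189723969, 0.06237778440117836), 26.657140731811523)
```

```bash
cat >> h.py <<'E'
PSI=.01; SEAT=np.array([.4825,.2432,.096]); GR=.033
def frame(s,psi=PSI):
    ex=np.array([np.cos(s)*np.cos(psi),np.cos(s)*np.sin(psi),np.sin(s)]);ey=np.array([-np.sin(psi),np.cos(psi),0]);return ex,ey,np.cross(ex,ey)
def tcp(s,a,b,c,psi=PSI):
    """TCP pose for cover origin at (a,b,c) in the estimated seat frame of slope s"""
    ex,ey,n=frame(s,psi); M=np.c_[-n,ey,np.cross(-n,ey)]
    return list(SEAT+ex*a+ey*b+n*(c+GR+.054)), list(Rn.from_matrix(M).as_quat())
E
python3 - <<'E'
from h import *
np.set_printoptions(precision=4,suppress=True)
arm.line_to([.4869,-.2407,.089],.12); print(F(),np.array(arm.read_tool_pos()))
arm.move_gripper(0.,70); arm.pause(.2); print("grip",arm.read_opening(),F())
arm.line_to([.4869,-.2407,.20],.12); print(F(),np.array(arm.read_wrist_torque()),arm.read_opening(),arm.read_time())
for s in(0,.355):
  for c in(.06,.0): p,o=tcp(s,0,0,c); j=arm.ik(p,o); print(s,c,p,None if j is None else np.array(j))
T=snapshot("top");S=snapshot("side");cv2.imwrite("pics/side4.png",S)
cs=blob(S,(18,140,100),(32,255,255),(290,180,380,310));print(cs[:2])
E
```

```text
[ 0.2054  0.3256 -0.0653] [ 0.4874 -0.2406  0.0896]
grip 0.14498466218746972 [-1.4558  0.0938  6.8682]
[ 0.2605 -0.4919 -1.9469] [ 0.0034 -0.0139 -0.0191] 0.1455199956858609 24.1917
0 0.06 [np.float64(0.4825), np.float64(0.2432), np.float64(0.243)] [ 0.0479  0.6685 -0.9016  1.803   0.624   0.9827  0.4672]
0 0.0 [np.float64(0.4825), np.float64(0.2432), np.float64(0.183)] [ 0.0036  0.7401 -0.8318  1.8622  0.7127  0.8669  0.3934]
0.355 0.06 [np.float64(0.43140677107823433), np.float64(0.24268905067902477), np.float64(0.23383403385644436)] [-0.2627  0.4518 -0.543   2.1319  0.9917  0.5569  0.0041]
0.355 0.0 [np.float64(0.45226115022997543), np.float64(0.24289760142227995), np.float64(0.1775752445272834)] [-0.5338  0.5329 -0.1326  2.1518  1.0359  0.3187 -0.0299]
(array([333.5284, 259.5966]), np.int32(352))
```

```bash
sed -i 's/GR=.033/GR=.0355/' h.py; python3 - <<'E'
from h import *
np.set_printoptions(precision=4,suppress=True)
arm.movep([.46,.0,.27],list(q(1.8).as_quat()))
p,o=tcp(.355,.006,0,.07); arm.movep(p,o); p,o=tcp(.355,.006,0,.03); arm.line_to(p,.1,o); arm.pause(.3)
print(np.array(p),np.array(arm.read_tool_pos()),F(),np.array(arm.read_wrist_torque()),arm.read_opening(),arm.read_time())
T=snapshot("top");S=snapshot("side");cv2.imwrite("pics/top5.png",T);cv2.imwrite("pics/side5.png",S)
W=np.zeros((600,800,3),np.uint8)
def put(I,x0,y0,x1,y1,f,X,Y):
    a=cv2.resize(I[y0:y1,x0:x1],None,fx=f,fy=f,interpolation=cv2.INTER_CUBIC);W[Y:Y+a.shape[0],X:X+a.shape[1]]=a
put(T,215,230,275,310,5,0,0);put(S,225,130,322,220,5,310,0)
cv2.imwrite("pics/c5.png",W[:460])
E
```

```text
[0.4466 0.2428 0.2101] [0.4467 0.2429 0.2107] [-0.0656 -0.1121 -1.1795] [-0.0463  0.525   0.0053] 0.150079437777126 27.1083
```

View pics/c5.png

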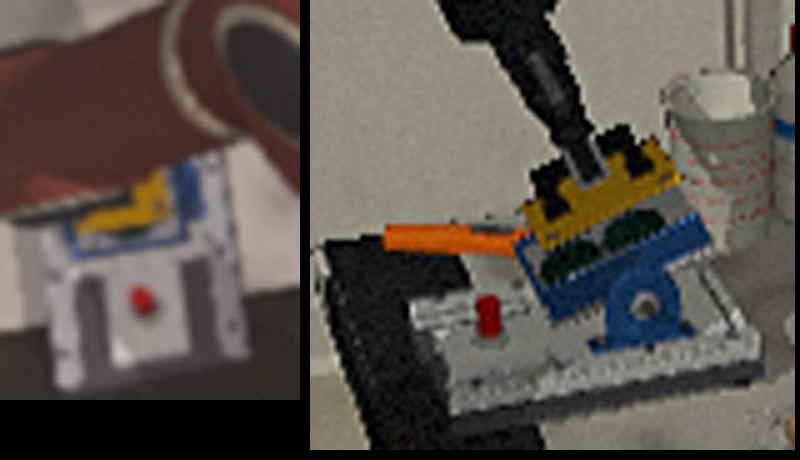

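Both views show the cover over the chute, nearly parallel: cover near edge (545,250) to (683,180), chute near lip (553,297) to (702,217). It sits between the lips and a bit up-slope. I'll lower it by feel along the normal.

```bash
cat >> h.py <<'E'
def TQ(): return np.array(arm.read_wrist_torque())
def pos(s):
    """actual cover origin in the seat frame"""
    ex,ey,n=frame(s);d=np.array(arm.read_tool_pos())-n*(GR+.054)-SEAT;return np.array([d@ex,d@ey,d@n])
def feel(s,f0,t0,k=4):
    f=np.mean([F() for _ in range(k)],0)-f0;t=np.mean([TQ() for _ in range(k)],0)-t0
    E=np.array(frame(s));return E@f,E@t
E
python3 - <<'E'
from h import *
import json
np.set_printoptions(precision=4,suppress=True)
s=.355; f0=np.mean([F() for _ in range(8)],0);t0=np.mean([TQ() for _ in range(8)],0)
json.dump([list(f0),list(t0)],open("base.json","w"))
p,o=tcp(s,.006,0,.012);arm.line_to(p,.08,o)
c=.012
while c>-.014:
    c-=.001;p,o=tcp(s,.006,0,c);arm.line_to(p,.04,o)
    f,t=feel(s,f0,t0)
    if c<.006 or f[2]>1.5: print(round(c,4),f,t,pos(s))
    if f[2]>6: break
print(arm.read_time(),arm.read_opening())
E
```

```text
0.006 [0.0588 0.6484 0.7647] [ 0.0017 -0.0019  0.0147] [ 0.006  -0.      0.0059]
0.005 [-0.5266  0.2655  0.1786] [ 0.0324 -0.0127  0.0221] [ 0.006  -0.      0.0049]
0.004 [ 0.4026 -0.9917 -0.5716] [-0.0081 -0.0516  0.0461] [ 0.006 -0.     0.004]
0.003 [ 0.1159 -0.1886  0.2228] [-0.0276 -0.0223 -0.0169] [ 0.006  -0.      0.0029]
0.002 [-1.1496 -0.1719 -0.2362] [ 0.0652  0.0706 -0.0346] [ 0.006  -0.      0.0019]
0.001 [ 0.1709 -0.8451  3.4811] [-0.0309 -0.1103 -0.0514] [0.0064 0.     0.0012]
-0.0 [ 2.2767 -0.864   6.5402] [-0.2329 -0.3306  0.0058] [0.0073 0.0001 0.0007]
30.5833 0.14767537785123333
```

```bash
cat > try.py <<'E'
from h import *
import json,sys
np.set_printoptions(precision=4,suppress=True)
f0,t0=map(np.array,json.load(open("base.json")))
s,a,b,psi,c0,lim=map(float,sys.argv[1:7])
p,o=tcp(s,a,b,c0,psi);arm.line_to(p,.05,o);arm.pause(.1)
f0=np.mean([F() for _ in range(6)],0);t0=np.mean([TQ() for _ in range(6)],0);print("free",f0,t0)
c=c0
while c>-.014:
    c-=.001;p,o=tcp(s,a,b,c,psi);arm.line_to(p,.04,o)
    f,t=feel(s,f0,t0)
    if f[2]>1.5: print(round(c,4),f,t,"cop x,y",-t[1]/f[2],t[0]/f[2],pos(s))
    if f[2]>lim: break
print(arm.read_time(),arm.read_opening())
E
python3 try.py .385 .006 0 .01 .006 8
```

```text
free [-0.5381  0.0597 -0.9375] [0.0364 0.5258 0.0969]
0.001 [ 2.0702 -0.0164  4.7959] [-0.1725 -0.0371 -0.0662] cop x,y 0.007741062470088381 -0.03596954246679117 [0.0067 0.0001 0.0015]
0.0 [ 3.3748 -1.2156  9.5207] [-0.3764 -0.2157 -0.092 ] cop x,y 0.022660572277348644 -0.039536605199689503 [0.0075 0.0002 0.0009]
32.4667 0.14545300262861516
```

```bash
python3 - <<'E'
from h import *
T=snapshot("top");S=snapshot("side");cv2.imwrite("pics/top6.png",T);cv2.imwrite("pics/side6.png",S)
W=np.zeros((600,800,3),np.uint8)
def put(I,x0,y0,x1,y1,f,X,Y):
    a=cv2.resize(I[y0:y1,x0:x1],None,fx=f,fy=f,interpolation=cv2.INTER_CUBIC);W[Y:Y+a.shape[0],X:X+a.shape[1]]=a
put(T,222,245,265,300,6,0,0);put(S,260,150,322,205,8,300,0)
cv2.imwrite("pics/c6.png",W[:450])
E
```

```text
(no output)
```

View pics/c6.png

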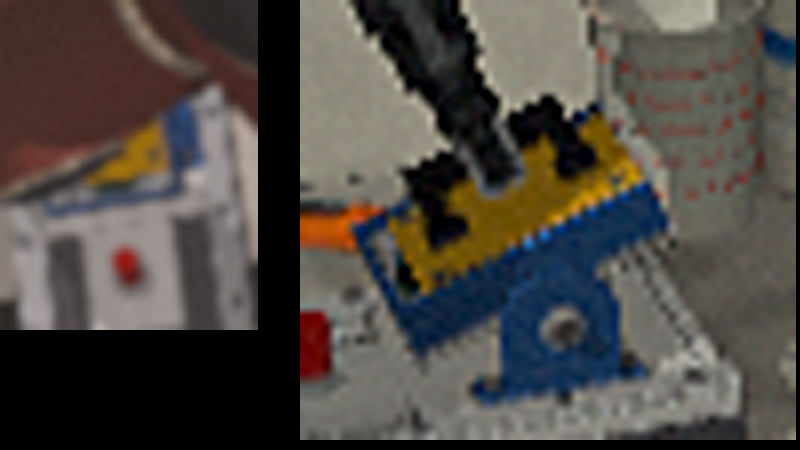

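The picture shows the cover on the chute with roughly 10 mm of gap to the bottom lip (cover low corner (413,297), lip corner (415,322)). The upper right corner (645,180) overlaps the near side lip. The felt contact is also on the right, so I'll shift it left, turn it slightly and try again.

```bash
python3 try.py .37 .005 .0025 .03 .007 8
```

```text
free [-0.0195 -0.8941 -0.9943] [-0.0381  0.5055  0.0006]
0.0 [ 0.8332 -0.1209  5.4324] [-0.1242  0.0089  0.0014] cop x,y -0.001638838177055577 -0.022858264833350836 [0.0053 0.0022 0.0005]
-0.001 [ 1.0402 -1.0722 11.1178] [-0.385   0.165  -0.0164] cop x,y -0.014838234635142823 -0.03462671347993544 [0.0057 0.0022 0.    ]
34.9583 0.14627293059306706
```

```bash
python3 - <<'E'
from h import *
E=np.array(frame(.37,.03));M=Rn.from_quat(arm.read_eef_rot()).as_matrix();print(np.round(E@M,4))
E
python3 try.py .37 .005 .0055 .03 .006 8
```

```text
[[ 2.5e-03  2.0e-04  1.0e+00]
 [ 1.0e-04  1.0e+00 -2.0e-04]
 [-1.0e+00  1.0e-04  2.5e-03]]
free [-1.2679 -0.8902  3.3003] [0.0949 0.5746 0.0063]
0.005 [ 0.2    -0.2951  5.1645] [-0.1058  0.0329  0.0492] cop x,y -0.006365345122511706 -0.020477816857354385 [0.0053 0.0051 0.0055]
0.004 [ 0.3951 -1.6711 10.2374] [-0.2472  0.2158  0.0497] cop x,y -0.021077736064867326 -0.024150527482566773 [0.0055 0.005  0.0051]
35.8583 0.1501900133696725
```

```bash
python3 - <<'E'
from h import *
p,o=tcp(.362,.005,.001,.010,.02);arm.line_to(p,.05,o)
E
python3 try.py .362 .005 .001 .02 .009 4.5
cat > slide.py <<'E'
from h import *
np.set_printoptions(precision=4,suppress=True)
s=.362;a=.005;c=-.0;f0=np.array([-.02,-.3,-1.0]);E=np.array(frame(s))
c=round(float((pos(s)[2])*1000)/1000-.0007,4)
while a>-.012:
    a-=.001;p,o=tcp(s,a,.001,c,.02);arm.line_to(p,.03,o)
    f=E@(np.mean([F() for _ in range(4)],0)-f0);print(round(a,4),f,pos(s))
    if f[0]>6 : break
    if f[2]<2.5:c-=.0004
    if f[2]>8:c+=.0004
print(arm.read_time())
E
python3 slide.py
```

```text
free [ 0.3313 -0.0739 -1.6609] [-0.0517  0.5298  0.0169]
0.0 [ 1.3782 -0.842   3.8038] [-0.1167 -0.008  -0.0636] cop x,y 0.0021038263977399287 -0.03066777274354925 [0.0053 0.0008 0.0003]
-0.001 [ 0.6835 -0.6152 11.1215] [-0.3655  0.0945 -0.0431] cop x,y -0.008495517136564724 -0.03286790230393106 [ 0.0056  0.0008 -0.0001]
39.0083 0.14989678921370586
0.004 [ 1.404  -1.8354  9.5561] [0.0052 0.0008 0.0001]
0.003 [ 3.1786 -1.1332  6.8851] [0.0047 0.0008 0.0004]
0.002 [ 2.9838 -1.0184  7.6991] [0.0043 0.0008 0.0005]
0.001 [ 4.2391 -1.1095  8.6641] [0.0037 0.0009 0.0007]
0.0 [ 4.2592 -1.1696  9.316 ] [0.0026 0.0009 0.0011]
-0.001 [ 4.0781 -1.7521 10.4635] [0.0016 0.0008 0.0015]
-0.002 [ 4.5663 -1.6439  9.3772] [0.0007 0.0008 0.0018]
-0.003 [ 4.2774 -1.3412  8.5466] [-0.0003  0.0008  0.0022]
-0.004 [ 2.8735 -0.8609  9.3742] [-0.0013  0.0008  0.0026]
-0.005 [ 4.8674 -1.5613  8.1244] [-0.0021  0.0009  0.0029]
-0.006 [ 4.1997 -0.1429  5.6361] [-0.0044  0.0011  0.0029]
-0.007 [4.5351 0.5469 6.5665] [-0.0053  0.0012  0.0029]
-0.008 [ 4.5442 -0.3234  6.9321] [-0.0063  0.0013  0.0029]
-0.009 [4.4929 0.4298 5.9517] [-0.0073  0.0013  0.0029]
-0.01 [3.8817 1.3146 5.7443] [-0.0083  0.0013  0.0029]
-0.011 [ 4.7122 -0.5909  6.6986] [-0.0089  0.0014  0.003 ]
-0.012 [ 6.5695 -0.2324  6.7905] [-0.0091  0.0014  0.0032]
43.2583
```

```bash
cat > pic.py <<'E'
from h import *
import sys
S=snapshot("side");T=snapshot("top");k=sys.argv[1];cv2.imwrite(f"pics/side{k}.png",S);cv2.imwrite(f"pics/top{k}.png",T)
W=np.zeros((450,800,3),np.uint8)
def put(I,x0,y0,x1,y1,f,X,Y):
    a=cv2.resize(I[y0:y1,x0:x1],None,fx=f,fy=f,interpolation=cv2.INTER_CUBIC);W[Y:Y+a.shape[0],X:X+a.shape[1]]=a
put(T,222,245,265,300,6,0,0);put(S,260,150,322,205,8,300,0)
cv2.imwrite(f"pics/c{k}.png",W)
E
python3 pic.py 7
```

```text
(no output)
```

View pics/c7.png

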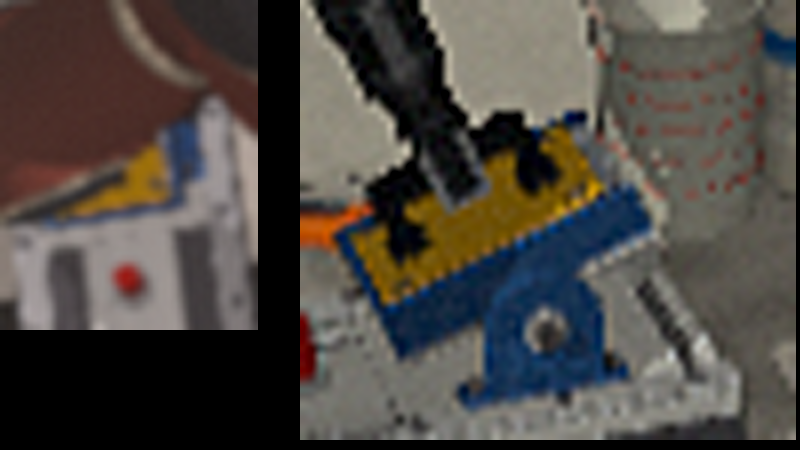

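The cover now lies against the bottom lip: its low edge (350,235)–(385,305) is parallel to the lip line. The chute has moved by about 6 mm within the pin's play: its pivot went from (562,328) to (547,330), about 3.7 mm toward the robot from its pinned rest. Next I'll check the moments against tilt and roll to make it flush.

```bash
cat > tilt.py <<'E'
from h import *
np.set_printoptions(precision=3,suppress=True)
f0=np.array([-.02,-.3,-1.1]);t0=np.array([-.0,.525,.02]);s0=.362
def go(s,rho,a,c,v=.03):
    p0,_=tcp(s0,a,.0012,c,.02)
    ex,ey,n=frame(s,.02);R=Rn.from_rotvec(ex*rho);ey2,n2=R.apply(ey),R.apply(n)
    _,_,n0=frame(s0,.02); org=np.array(p0)-n0*(GR+.054)
    M=np.c_[-n2,ey2,np.cross(-n2,ey2)]
    arm.line_to(list(org+n2*(GR+.054)),v,list(Rn.from_matrix(M).as_quat()))
def rd(s=s0,k=8):
    E=np.array(frame(s,.02));ff=[];tt=[]
    for _ in range(k): ff.append(F());tt.append(TQ());arm.pause(.015)
    f=E@(np.mean(ff,0)-f0);t=E@(np.mean(tt,0)-t0)
    return f,t
E
python3 - <<'E'
from tilt import *
t=arm.read_time();c=float(pos(.362)[2])-.0012;print(c)
for s,r in((.362,0),(.362,-.02),(.362,-.04),(.362,-.02),(.342,-.02),(.382,-.02)):
    go(s,r,-.0110,c); f,tq=rd(); print(s,r,f,tq,pos(.362),arm.read_time())
E
```

```text
0.001915914701755609
0.362 0 [ 5.365 -0.427  9.283] [-0.199 -0.884 -0.015] [-0.009  0.001  0.003] 43.7417
0.362 -0.02 [ 5.064 -1.731 11.303] [-0.196 -0.825 -0.004] [-0.009  0.003  0.003] 44.125
0.362 -0.04 [ 5.603 -2.615 13.655] [-0.292 -0.871 -0.018] [-0.008  0.005  0.003] 44.5083
0.362 -0.02 [ 5.521 -1.276 10.439] [-0.157 -0.893 -0.044] [-0.009  0.003  0.003] 44.8917
0.342 -0.02 [ 4.198 -0.889  9.124] [-0.122 -1.079 -0.067] [-0.007  0.003  0.003] 45.275
0.382 -0.02 [ 6.033 -2.22  14.703] [-0.268 -0.788  0.005] [-0.01   0.003  0.003] 45.675
```

```bash
python3 - <<'E'
from tilt import *
c=.0019;a=-.0110;s,r=.366,-.012
go(s,r,a,c);x0=arm.read_tool_pos()[0]
for i in range(8):
    a+=.001*np.cos(s);c-=.001*np.sin(s);go(s,r,a,c);f,tq=rd(k=4);dx=arm.read_tool_pos()[0]-x0
    print(round(dx,4),f,tq,"cop",-(tq[1]+.15*f[0])/f[2],(tq[0]-.15*f[1])/f[2],pos(.362),arm.read_time())
    if f[2]>15: c+=.0005
    if f[2]<7: c-=.0005
    if dx>.0033: break
E
python3 pic.py 8
```

```text
0.0004 [ 4.75  -1.658 11.991] [-0.165 -0.669 -0.06 ] cop -0.003612051222608029 0.0070027349107685275 [-0.008  0.002  0.003] 46.2417
0.0012 [ 4.746 -1.327 12.278] [-0.209 -0.603 -0.067] cop -0.008862445298288906 -0.0008458761568637355 [-0.008  0.002  0.002] 46.5583
0.0022 [ 4.563 -1.582 12.047] [-0.236 -0.572 -0.045] cop -0.009332725255150142 0.00014310438911490373 [-0.007  0.002  0.002] 46.875
0.0032 [ 4.547 -2.056 12.056] [-0.232 -0.569 -0.088] cop -0.009382980098183002 0.006370288090601116 [-0.006  0.002  0.002] 47.1917
0.0041 [ 4.107 -1.617 12.49 ] [-0.238 -0.475 -0.049] cop -0.01129182787083885 0.00035754667722335767 [-0.005  0.002  0.001] 47.5083
```

View pics/c8.png

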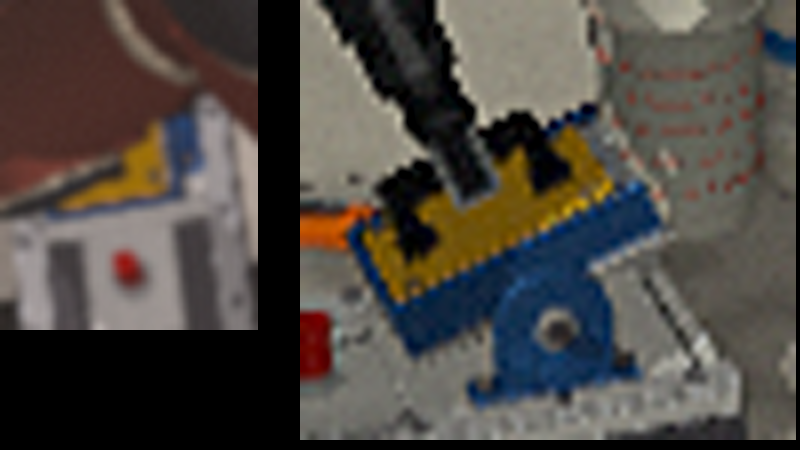

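The picture shows the chute's pivot back at (556,329), its position just after pinning. The cover lies recessed between the lips, its low edge (360,230)–(398,303) just inside the bottom lip. The load is centred and the normal force is about 12 N. One last reading, then I hand in.

```bash
python3 - <<'E'
from tilt import *
arm.pause(.3);a=np.array(arm.read_tool_pos());f,t=rd();b=np.array(arm.read_tool_pos())
print(f,t,(b-a)*1000,arm.read_opening(),arm.read_time())
if 6<f[2]<20: ticket.finish_job();print("handed in")
E
```

```text
[ 4.011 -1.808 12.771] [-0.224 -0.519 -0.071] [-0.025  0.027  0.002] 0.14382547137998952 48.0417
the job is handed in; nothing more can be done
handed in
```

I handed the job in at about 48 s of the 64 s allowed. The red lock pin is home and released, and the arm is holding the yellow cover on the chute by its handle. No verdict was reported, so the checks below are my own.

- **Pin:** It went through tongue and base, and the flange met the tongue with about 5 N at the expected height. I released it before going for the cover, and a picture showed it upright and seated.
- **Cover:** I felt for the slope and settled at about 0.366 rad. I slid the cover down onto the bottom lip, so it should sit about 3 mm down from centre, and the load is within about 1 cm of the middle of the rails. The last picture shows it recessed between the lips.
- **Final hold:** The last reading was 12.8 N normal force, with the arm still and the handle gripped (gripper command 70 N).

**What went wrong or disagreed:**
- One test landing, 5.5 mm too far left, came down on a side lip at about 10 N before I lifted off.
- Sliding the cover down dragged the carriage about 4 mm toward the robot from its pinned position, within the pin's play. I moved it back, and the last picture shows the chute's pivot where it was just after pinning, to about 1 mm.
- The moment readings agreed with each other only when I assumed a lever of about 0.15 m to the force sensor. Flushness therefore rests on that, the contact height and the picture, not on a direct measurement.

The arm did not touch the black-headed pin or the other things on the bench as far as I could tell, but I did not measure their positions again at the end.

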